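# Rock the lathe spindle into back gear

## Robot

A 6-joint arm with a two-finger parallel gripper is mounted at the origin on the work surface. World frame = base frame: x ahead of the robot, y to its left, z up, the work surface at z = 0. Lengths are in mm, angles in rad, forces in N, time in s.
With the tool pointing down it reaches from about 250 to 800 mm from the base axis. Payload 8.5 kg.
Tool frame: the origin (TCP) lies on the mounting face of the last link; the fingertips stand 173 mm ahead of it and the grasp point (between the pads) lies 155 mm ahead of it; z points along the fingers, y is the line along which they close (so a half turn about z gives the same grasp; the last joint's range is limited). The gripper opens to 85 mm and grips with 20 to 120 N. Pads are 22 mm wide; open, the fingers measure 114 mm over their backs; the gripper's body (76 mm by 85 mm) begins 54 mm behind the grasp point. The pads swing forward as they close: fully open they stand 13 mm farther back than shut.
Start: joints at [1.215, 0.238, -0.013, 1.319, 0, 1.571], TCP at [182.868, 492.094, 404.676] pointing down, gripper open.
Joint ranges: [-2.66, 2.66], [-1.03, 1.9], [-1.14, 1.46], [-1.82, 2.27], [-1.45, 1.34], [-3.14, 3.14]. Speed limits (rad/s): [2.22, 2.22, 2.79, 3.14, 3.14, 3.14].

## Interface

Orientations are given as a unit quaternion [x, y, z, w].
In Python, from cell import r gives the robot as it stands. The module is installed in compiled form; this text tells all that it offers.
- The arm moves only by the tool servo_tool, never from a script. Its argument "series" is a list of rows, each a list of 5 numbers: the opening, from 0 (shut) to 1 (fully open), then the shift along the tool's x, y, z in mm, then the turn about the tool's z in degrees. In form: [[claw, x, y, z, turn], ...]. A call has 1 to 20 rows; each row is the pose to reach, as a shift and turn from the pose commanded when the call began, along the tool's axes at that moment; what a row does not reach only later rows make up. A row lasts 1/8 s, in which the tool goes at most 62.5 mm and 10.7 degrees, less where a joint would pass 70% of its speed; a pose out of reach is approached as far as the arm can. A call with a gripper value outside its range is refused whole. The fingers move at their own pace and stop on an object; "squeeze" is the grip in N (left out, the last holds). Time passes only in rows, so rows that repeat a pose let the fingers close. It gives the time, the measured TCP pose, the force, the opening and the grip force at its end, in the units of the state.
- r.state(): the state, without advancing time (a new reading comes with each control period).
- r.camera(name): name is "scene" or "side" or "wrist"; returns a dict with "frame" (420x560x3 uint8, red, green, blue), "range_z" (420x560 float32, mm along the optical axis (not along the pixel's ray), 0 where there is no reading), "fov_y" (degrees; the focal length in pixels is half the picture's height over the tangent of half this angle, whatever the lens; pixels are square), "cx", "cy" (the principal point, pixels), "view" (4x4, takes a point from world to camera coordinates). Camera axes: x right, y down, z forward; pixel columns grow to the right and rows downward; lengths in mm; the calibration is good to about 2 mm. A picture is of the moment at which its call begins.
- r.hand_in(): hands the job in; it is judged then, once.
Trained networks look in a picture, given as the dict that the camera call returned (one of the last four; its "shot" number tells which), for a name from the list of things; names that differ only in an ending like _2 or _b are one class to them, and where a whole thing is asked for, a point or a joint stands for the part that bears it (a point fixed in the world has none). Each returns a list of dicts, best first, with "confidence" (0 to 1); they miss things now and then, are a little off and sometimes report something else, mostly with a low value. They report only what shows in the picture. A call takes as long as a camera call.
- r.look_for(name, picture): "box" ([centre column, centre row, width, height] in pixels, round what is visible of it).
- r.outline_of(name, picture): "pixels" (420x560 bool, what is visible of it) and "box" ([centre column, centre row, width, height] in pixels, round what is visible of it).
The state is a dict: "t": time; "joint_positions": joint angles; "joint_vel": joint speeds; "joint_efforts": joint torques, N m; "position": TCP position; "orientation": TCP orientation; "ft_force": force on the tool from outside, world axes, zero at the start; "wrist_torque": the same for the moment, N m; "gripper_width": opening from 0.0 (shut) to 1.0 (fully open); "grip_force": force on a finger pad.
Only numpy, scipy, OpenCV 4.12 (cv2) and the standard library are available. Lean on these libraries where they do the work, as an engineer would, in place of code of your own. Each camera call takes 0.05 s, during which the arm holds its last target. There are 200 camera calls.

## Task

Put the small bench lathe into back gear: bring the gear lever on the front of its head fully home towards the chuck, rocking the spindle by its crank handle until the teeth drop into mesh. Go by feel with a light hand on lever and handle, never forcing the teeth, and do not disturb the things lying about. Let go of everything when it is in gear.

Things in the scene. Friction and masses are not known exactly. Their poses are not given: they have to be found in the camera images.
- lathe: Green model-maker's bench lathe, 520 mm long, on a 270 x 470 x 16 mm board. Origin on the bench below the spindle axis at the head's chuck end; y along the spindle towards the crank end, x away from the operator, z up. Head: x -46 to 46, y -5 to 105, top 192 mm above the bench; belt guard to y = 132, as high. Chuck 66 mm diameter, at the -y end.
- lever (a joint): Gear lever on the front of the head (rad). 0: out of gear, leaning 0.35 from upright away from the chuck; 0.35: upright; 0.70: in gear, against its stop, leaning towards the chuck. It stays where it is left; it moves freely with 5 to 8 N at the knob. At about 0.36 the teeth meet; beyond it they slide into one another, up to 8 mm deep, if they are in line.
- lever_pivot (a point): The lever's pivot on the head's front, 145 mm above the bench, axis the lathe's x. Each rad slides the gear 24 mm. The gear is sprung: with teeth face to face the lever yields 0.17 rad past 0.36, rising by 4 N at the knob, then is solid; left there, the spring keeps pressing. Each N at the knob beyond the free force puts 3.2 N on the teeth, which must never bear more than 40 N.
- lever_knob (a point): Centre of the black ball knob, 26 mm diameter, on the lever's end, 78 mm from the pivot. It swings in the lathe's y-z plane. Nothing but the 9 mm lever is near it; it stands above the head's top and 20 mm in front of the head's front face.
- spindle: Spindle with chuck, teeth and crank wheel; origin on its axis, 155 mm above the lathe's origin; it turns about its y axis (the lathe's y). At zero turn its axes are the lathe's and the crank handle is at the top; a positive turn takes the handle away from the operator (+x). It starts within 0.22 rad of zero. Out of gear it needs about 3 N at the handle, up to 5 N with teeth pressed face to face.
- crank_handle (a point): Middle of the black crank handle on the outboard wheel: free-turning grip along the lathe's y, 15 mm diameter, 48 mm long, 42 mm from the spindle axis, at y = 190 mm of the lathe; its middle is 32 mm clear of the wheel (105 mm diameter). Each N at the handle beyond the free force puts about 1.9 N on teeth that have caught.
- fork: Shift fork in the head, out of sight, linked to the lever; it carries the sliding gear, whose 6 teeth fit the spindle's 6 at angles 60 degrees apart with 0.07 rad play each way. Where these angles lie is unknown, never at the start, never over 0.53 rad from it one way or the other. The motor's gearing holds this gear from turning: once teeth catch, the crank comes up solid both ways.
- chuck_key: Bystander: steel T-shaped chuck key lying on the lathe's board.
- oiler: Bystander: white bottle with a pointed nozzle, 108 mm tall, on the lathe's board.
- gauge_block: Bystander: small steel block on the lathe's board in front of the head.
- spirit_lamp: Bystander: squat steel spirit lamp, 80 mm diameter.
- wood_block: Bystander: wooden block, 75 mm tall.
- jar: Bystander: amber jar with white cap, 70 mm tall.
- screwdriver: Bystander: screwdriver lying on the bench.
- brush: Bystander: brush lying on the lathe's board behind the bed.

How it is judged (in metres and radians):
At the end, for the whole second after the job is handed in: The gear lever is home towards the chuck (past 0.66 rad of its 0.70), which it can reach only with the teeth in mesh, the spindle is at rest, and lever and handle are let go (value of joint lever above 0.66 rad and angular speed of spindle below 0.1 rad/s); the robot touches nothing.
It fails at once if the teeth are forced: more than 40 N between the sliding gear and the spindle's teeth (about 12 N at the knob or 21 N at the crank handle beyond the free force) (contact force between fork and spindle above 40 N).
It fails at once if one of the things lying about is pushed more than 20 mm (distance of any of chuck_key, oiler, gauge_block, spirit_lamp, wood_block, jar, screwdriver, brush from where it was at the start of the episode above 0.02 m).
It also fails if it takes over 72 s, if anything falls off the work surface, if the arm or the gripper's body presses on something with over 40 N, if the wrist force passes 120 N, or if a joint passes its speed limit or range.

## Working session

There is one attempt and no reset: what is moved stays moved. The work goes in short steps, Python scripts to look and compute and a tool call to move; the robot and the scene stay as the last step left them, time stands still between calls to the robot, and variables do not carry over. Pictures are saved under pics/ and viewed, at most 10 in all, crops included, and the job is handed in when it is done.

Besides the shell and the picture viewer there is one more tool, called in YAML: its name, and indented under it one key for each argument. servo_tool: Moves the arm, as the interface text tells. Its arguments: {"type":"object","properties":{"series":{"type":"array","items":{"type":"array","items":{"type":"number"}}},"squeeze":{"type":"number"}},"required":["series"]}

```bash
mkdir -p pics
cat > h.py <<'E'
import numpy as np, cv2
from cell import r
from scipy.spatial.transform import Rotation as R
def pts(c,mask):
    f=210/np.tan(np.radians(c['fov_y'])/2)
    v,u=np.nonzero(mask&(c['range_z']>0)); z=c['range_z'][v,u]
    P=np.stack([(u-c['cx'])/f*z,(v-c['cy'])/f*z,z,np.ones_like(z)])
    return (np.linalg.inv(c['view'])@P)[:3].T
def find(n,c):
    o=r.outline_of(n,c)
    if not o: print(n,'none');return None
    o=o[0];p=pts(c,o['pixels'])
    print(n,round(o['confidence'],2),np.round(o['box']),'med',np.round(np.median(p,0)) if len(p) else None,'lo',np.round(np.percentile(p,3,axis=0)) if len(p) else None,'hi',np.round(np.percentile(p,97,axis=0)) if len(p) else None)
    return p
E
python3 - <<'E'
from h import *
s=r.state();print(s)
a=[]
for n in ['scene','side']:
    c=r.camera(n);a.append(c['frame']);print(n,np.round(np.linalg.inv(c['view'])[:3,3]))
    for k in ['lathe','lever_knob','crank_handle','spindle','oiler','spirit_lamp','wood_block','jar']: find(k,c)
    cv2.imwrite(f'pics/{n}0.png',c['frame'][:,:,::-1])
E
```

```text
{'t': 0.0, 'joint_positions': array([ 1.21500782e+00,  2.38821885e-01, -1.42260409e-02,  1.31921869e+00,
       -3.14852548e-05,  1.57082285e+00]), 'joint_vel': array([-0.00086134,  0.00141451,  0.00012902,  0.0006662 , -0.00180277,
       -0.00194223]), 'joint_efforts': array([ 2.48260294e-03, -5.38771212e+01,  3.46435440e+01,  1.85849983e-02,
       -6.09538233e-05, -2.64318265e-05]), 'position': array([182.82361678, 491.97530698, 404.06686869]), 'orientation': array([ 1.76970447e-01,  9.84215891e-01, -7.26330790e-04, -1.14585606e-04]), 'ft_force': array([-0.46891403,  0.02634099, -0.30382919]), 'wrist_torque': array([-0.0120108 , -0.00547694, -0.00305394]), 'grip_force': 0.0, 'gripper_width': 0.9994017476261189}
scene [1827. -258. 1902.]
lathe 0.93 [269. 221. 126. 104.] med [583. -43.  79.] lo [ 473. -292.    6.] hi [694. 153. 195.]
lever_knob 0.52 [293. 176.   8.  14.] med [448.  60. 219.] lo [283.  51.  -1.] hi [458.  95. 236.]
crank_handle 0.78 [296. 195.  76.  38.] med [531.  -8. 171.] lo [344. -94.  -3.] hi [559. 217. 207.]
spindle 0.89 [296. 193.  73.  34.] med [535. -15. 17
[... 458 characters left out ...]
44. 196.]
lever_knob 0.72 [246. 211.  15.  25.] med [442.  52. 174.] lo [432.  32. 134.] hi [459.  80. 234.]
crank_handle 0.9 [263. 204.  83.  72.] med [509. -21. 175.] lo [448. -98. 129.] hi [555. 205. 207.]
spindle 0.74 [264. 204.  81.  67.] med [509. -22. 175.] lo [ 447. -101.  133.] hi [547. 190. 207.]
oiler 0.48 [328. 302.  12.  19.] med [ 480. -288.   69.] lo [ 471. -298.   20.] hi [ 496. -272.  110.]
spirit_lamp 0.76 [160. 179.  22.  21.] med [380. 478.  36.] lo [350. 455.   8.] hi [418. 516.  62.]
wood_block 0.9 [218. 150.  20.  27.] med [606. 439.  62.] lo [585. 415.   9.] hi [649. 482.  80.]
jar 0.65 [170. 148.  22.  24.] med [478. 578.  48.] lo [457. 565.   3.] hi [516. 615.  76.]
```

Run:
```python
import cv2,numpy as np
a=cv2.imread('pics/scene0.png')[120:300,180:440];b=cv2.imread('pics/side0.png')[120:340,140:400]
a=cv2.resize(a,(400,277),interpolation=3);b=cv2.resize(b,(400,338),interpolation=3)
o=np.zeros((338,800,3),np.uint8);o[:277,:400]=a;o[:,400:]=b
cv2.imwrite('pics/v1.png',cv2.resize(o,(800,338)))
```

```text
(no output)
```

View pics/v1.png

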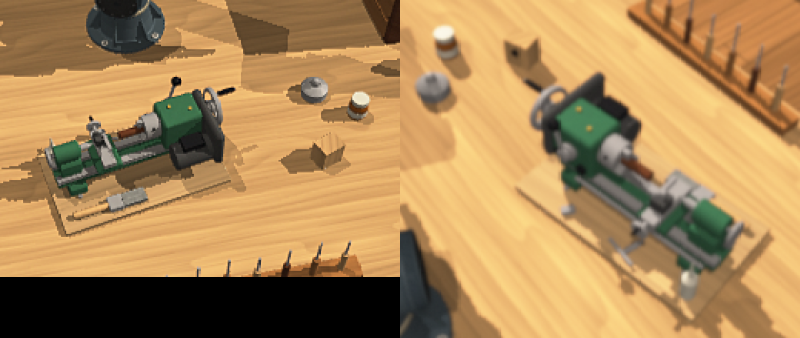

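servo_tool:
  series:
    - [1,0,0,-60,0]
    - [1,-60,-35,-115,0]
    - [1,-120,-70,-115,0]
    - [1,-170,-100,-115,0]
    - [1,-220,-130,-115,0]
    - [1,-270,-155,-115,0]
    - [1,-320,-185,-115,0]
    - [1,-370,-212,-115,0]
    - [1,-406,-233,-115,0]
    - [1,-406,-233,-115,0]
    - [1,-406,-233,-115,0]

```text
t: 2.28
position: [482.1, 132.3, 519.6]
orientation: [0.177, 0.984, 0.0, -0.0]
ft_force: [0.1, 0.4, 0.5]
gripper_width: 1.003
grip_force: 0.0
```

Run:
```python
from h import *
c=r.camera('wrist');print(np.round(np.linalg.inv(c['view']),2),c['fov_y'])
P={}
for k in ['lathe','lever_knob','crank_handle','spindle','lever']: P[k]=find(k,c)
np.savez('w1.npz',f=c['frame'],z=c['range_z'],view=c['view'],fov_y=c['fov_y'],cx=c['cx'],cy=c['cy'])
cv2.imwrite('pics/w1.png',c['frame'][:,:,::-1])
```

```text
[[ 3.5000e-01  8.9000e-01  3.0000e-01  4.0374e+02]
 [ 9.4000e-01 -3.3000e-01 -1.1000e-01  1.6117e+02]
 [ 0.0000e+00  3.2000e-01 -9.5000e-01  4.8815e+02]
 [ 0.0000e+00  0.0000e+00  0.0000e+00  1.0000e+00]] 67.79206816403692
lathe 0.74 [184. 234. 366. 281.] med [501.  29. 152.] lo [ 408. -270.   14.] hi [612. 158. 203.]
lever_knob 0.83 [193. 186.  31.  35.] med [442.  66. 228.] lo [431.  46. 145.] hi [453.  76. 232.]
crank_handle 0.86 [240. 220. 257. 159.] med [500. 143. 186.] lo [ 450. -102.   16.] hi [542. 206. 206.]
spindle 0.63 [238. 222. 257. 156.] med [500. 143. 186.] lo [450. -98. 157.] hi [540. 206. 206.]
lever 0.63 [195. 185.  30.  30.] med [441.  66. 228.] lo [431.  54. 147.] hi [452.  76. 232.]
```

View pics/w1.png

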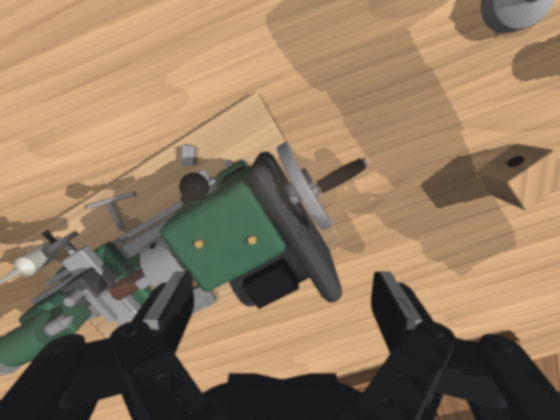

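The wrist view shows the green head top around (222,232), the black knob at (193,186), the wheel at (303,185) and the handle from (318,187) to (366,163).

Run:
```python
from h import *
from scipy.optimize import least_squares
w=np.load('w1.npz');c={k:w[k] for k in ['view','fov_y','cx','cy']};c['range_z']=w['z'];f=w['f'].astype(int)
m=(f[...,1]>f[...,0]+20)
m[:, 300:]=0;m[:,:150]=0
p=pts(c,m);p=p[(p[:,2]>187)&(p[:,2]<197)]
rc=cv2.minAreaRect(p[:,:2].astype(np.float32));print('head',rc,np.median(p[:,2]),cv2.boxPoints(rc))
b=np.zeros(m.shape,bool);b[165:205,175:212]=1
k=pts(c,b);k=k[k[:,2]>212]
s=least_squares(lambda q:np.linalg.norm(k-q,axis=1)-13,[442,66,219],loss='soft_l1');print('knob',s.x,len(k),np.abs(s.fun).mean())
b[:]=0;b[155:200,318:372]=1
h=pts(c,b);h=h[(h[:,2]>150)]
h=h[f[b&(c['range_z']>0)][:0].size==0] if False else h
d=cv2.fitLine(h[:,:2].astype(np.float32),cv2.DIST_HUBER,0,.01,.01).ravel()
print('handle',len(h),np.median(h,0),np.percentile(h,[2,98],axis=0),d,'ang',np.degrees(np.arctan2(d[1],d[0])))
t=h[:,:2]@d[:2];print('ends',[np.round(np.median(h[(t<np.quantile(t,q+.1))&(t>=np.quantile(t,q))],0),1) for q in(0,.3,.6,.89)])
```

```text
head ((510.6851806640625, 55.551368713378906), (87.15280151367188, 104.17539978027344), 9.951035499572754) 191.07355808023286 [[458.76324    99.325165 ]
 [476.76544    -3.2829976]
 [562.6071     11.777573 ]
 [544.6049    114.385735 ]]
knob [442.65693525  63.7423482  219.23142197] 696 0.37644501003791736
handle 791 [482.77533107 190.94061544 201.97546875] [[475.63321888 166.77767493 195.86525792]
 [493.07469799 215.55219777 204.42863216]] [ 1.9289543e-01 -9.8121929e-01  4.8281998e+02  1.9156606e+02] ang -78.87819
ends [array([479.2, 212.9, 200.6]), array([481.1, 197.7, 202.6]), array([483.7, 184. , 202.7]), array([487.8, 169.6, 201.1])]
```

servo_tool:
  series:
    - [0,10,-12,0,10]
    - [0,20,-24,0,20]
    - [0,30,-36,0,30]
    - [0,35,-42,0,40]
    - [0,35,-42,0,50]
    - [0,35,-42,30,59.5]
    - [0,35,-42,70,59.5]
    - [0,35,-42,110,59.5]
    - [0,35,-42,138,59.5]
    - [0,35,-42,138,59.5]
    - [0,35,-42,138,59.5]
  squeeze: 20

```text
t: 3.95
position: [435.1, 105.4, 382.9]
orientation: [0.642, 0.767, 0.001, 0.0]
ft_force: [0.7, 0.5, 1.6]
gripper_width: -0.002
grip_force: 0.0
```

```bash
cat >> h.py <<'E'
def lat():
    s=r.state();d=s['position'][:2]-np.array([519.4,6.3]);
    print('t',round(s['t'],2),'lathe xy',np.round([d@[.985,.175],d@[-.175,.985]],1),'z',round(s['position'][2],1),'tool x',np.round(R.from_quat(s['orientation']).as_matrix()[:,0],3))
    F=s['ft_force'];print('F lathe',np.round([F[:2]@[.985,.175],F[:2]@[-.175,.985],F[2]],2),'j',np.round(s['joint_positions'],2))
E
python3 - <<'E'
from h import *
lat()
c=r.camera('wrist');cv2.imwrite('pics/w2.png',c['frame'][:,:,::-1])
E
```

```text
t 3.95 lathe xy [-65.7 112.4] z 382.9 tool x [-0.176  0.984  0.   ]
F lathe [0.79 0.38 1.63] j [ 0.24  0.11 -0.23  1.23 -0.    1.63]
```

View pics/w2.png

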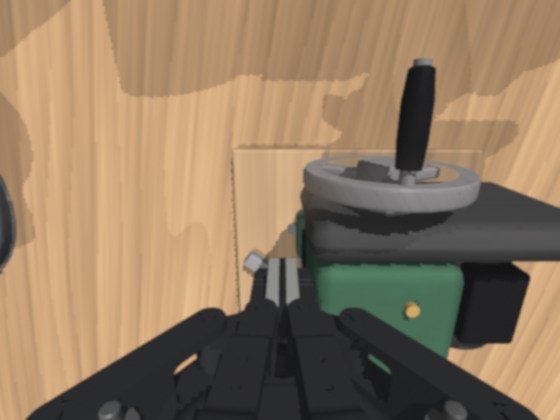

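The shut fingers stand in line with the knob (hidden behind them at about (282,300)), with the handle at (415,115). Next I push gently towards the chuck.

servo_tool:
  series:
    - [0,-5,0,1,0]
    - [0,-10,0,1,0]
    - [0,-14,0,1,0]
    - [0,-16,0,1,0]
    - [0,-18,0,1,0]
    - [0,-20,0,1,0]
    - [0,-22,0,1,0]
    - [0,-24,0,1,0]
    - [0,-24,0,1,0]

```text
t: 5.12
position: [439.2, 82.0, 381.2]
orientation: [0.642, 0.767, 0.001, -0.0]
ft_force: [-1.9, 6.4, 3.9]
gripper_width: 0.0
grip_force: 2.9
```

```bash
python3 -c "from h import *;lat()"
```

```text
t 5.12 lathe xy [-65.8  88.6] z 381.2 tool x [-0.176  0.984  0.002]
F lathe [-0.77  6.63  3.93] j [ 0.18  0.11 -0.23  1.22  0.    1.58]
```

servo_tool:
  series:
    - [0,-3,0,0,0]
    - [0,-6,0,0,0]
    - [0,-9,0,0,0]
    - [0,-12,0,0,0]
    - [0,-15,0,0,0]
    - [0,-18,0,0,0]
    - [0,-18,0,0,0]

```text
t: 6.0
position: [442.3, 64.1, 381.2]
orientation: [0.642, 0.767, 0.001, -0.0]
ft_force: [-0.0, 4.6, 3.2]
gripper_width: 0.003
grip_force: 2.4
```

```bash
python3 -c "from h import *;lat()"
```

```text
t 6.0 lathe xy [-65.8  70.4] z 381.2 tool x [-0.176  0.984  0.002]
F lathe [0.81 4.55 3.24] j [ 0.14  0.11 -0.23  1.22  0.    1.54]
```

servo_tool:
  series:
    - [0,-1.5,0,0,0]
    - [0,-3,0,0,0]
    - [0,-4.5,0,0,0]
    - [0,-6,0,0,0]
    - [0,-6,0,0,0]

```text
t: 6.62
position: [443.3, 58.4, 381.2]
orientation: [0.642, 0.767, 0.001, -0.0]
ft_force: [-0.9, 6.0, 5.1]
gripper_width: -0.003
grip_force: 3.3
```

```bash
python3 -c "from h import *;lat()"
```

```text
t 6.62 lathe xy [-65.8  64.6] z 381.2 tool x [-0.176  0.984  0.002]
F lathe [0.14 6.06 5.11] j [ 0.13  0.11 -0.23  1.23  0.    1.52]
```

servo_tool:
  series:
    - [0,-1,0,0,0]
    - [0,-2,0,0,0]
    - [0,-3,0,0,0]
    - [0,-3,0,0,0]

```text
t: 7.12
position: [443.9, 55.5, 381.3]
orientation: [0.642, 0.767, 0.001, -0.0]
ft_force: [-1.4, 7.0, 4.8]
gripper_width: -0.0
grip_force: 3.7
```

servo_tool:
  series:
    - [0,-1,0,0,0]
    - [0,-2,0,0,0]
    - [0,-3,0,0,0]
    - [0,-3,0,0,0]

```text
t: 7.62
position: [444.4, 52.6, 381.3]
orientation: [0.642, 0.767, 0.001, -0.001]
ft_force: [-2.0, 7.5, 6.7]
gripper_width: -0.002
grip_force: 3.8
```

Run:
```python
from h import *
lat()
for n in ['side','scene']:
    c=r.camera(n);o=r.outline_of('lever_knob',c)
    for q in o[:1]:
        k=pts(c,q['pixels']);k=k[k[:,2]>212];d=np.median(k,0)-[519.4,6.3,0];print(n,q['confidence'],len(k),np.round([d[:2]@[.985,.175],d[:2]@[-.175,.985],d[2]],1))
```

```text
t 7.62 lathe xy [-65.8  58.7] z 381.3 tool x [-0.176  0.984  0.002]
F lathe [-0.66  7.72  6.69] j [ 0.12  0.12 -0.23  1.23  0.    1.51]
side 0.7 63 [-70.1  32.4 230.7]
```

The lever is at about 0.46 with the spring pressing. I push a little more, then back off and go over to the handle.

servo_tool:
  series:
    - [0,-1,0,0,0]
    - [0,-2,0,0,0]
    - [0,-2,0,0,0]

```text
t: 8.2
position: [444.6, 51.0, 381.3]
orientation: [0.642, 0.767, 0.002, -0.001]
ft_force: [-2.9, 11.1, 6.9]
gripper_width: -0.0
grip_force: 5.7
```

servo_tool:
  series:
    - [0,10,0,0,0]
    - [0.35,25,0,-25,0]
    - [0.35,60,15,-50,0]
    - [0.35,95,40,-50,0]
    - [0.35,128,60,-50,0]
    - [0.35,136,62,-50,0]
    - [0.35,136,62,-50,0]
    - [0.35,136,62,-50,0]

```text
t: 9.2
position: [481.4, 194.0, 430.7]
orientation: [0.642, 0.767, -0.0, 0.0]
ft_force: [0.8, 0.4, 0.3]
gripper_width: 0.355
grip_force: 0.0
```

Run:
```python
from h import *
lat();print(r.state()['gripper_width'])
c=r.camera('side')
c=r.camera('wrist');cv2.imwrite('pics/w3.png',c['frame'][:,:,::-1])
q=r.outline_of('crank_handle',c);p=pts(c,q[0]['pixels']);d=p[:,:2]-[519.4,6.3];L=np.c_[d@[.985,.175],d@[-.175,.985],p[:,2]]
for a in (172,180,188,196,204):
    s=L[(abs(L[:,1]-a)<3)&(L[:,2]>190)&(abs(L[:,0])<20)]
    if len(s): print(a,np.round(np.percentile(s,[3,50,97],axis=0),1).tolist())
```

```text
t 9.2 lathe xy [ -4.5 191.5] z 430.7 tool x [-0.175  0.985 -0.001]
F lathe [0.89 0.26 0.27] j [ 0.38  0.22  0.03  1.38 -0.    1.78]
0.3554536871504086
172 [[-8.1, 169.2, 197.4], [-1.7, 172.2, 202.1], [4.8, 174.9, 203.8]]
180 [[-8.7, 177.2, 197.6], [-1.8, 180.0, 202.4], [5.4, 182.8, 204.2]]
188 [[-17.2, 185.2, 197.8], [-2.1, 188.0, 202.5], [5.3, 190.8, 249.4]]
196 [[-11.8, 193.1, 197.2], [-1.8, 195.9, 202.6], [5.2, 198.8, 258.8]]
204 [[-7.9, 201.2, 197.0], [-1.8, 203.9, 201.8], [4.4, 206.8, 203.7]]
```

View pics/w3.png

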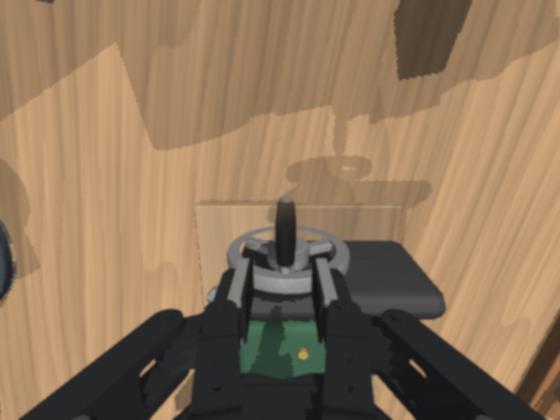

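The fingers straddle the handle (it runs from (287,205) to (285,260)), well centred. I go down now.

servo_tool:
  series:
    - [0.35,0,2.5,25,0]
    - [0.35,0,2.5,50,0]
    - [0.3,0,2.5,70,0]
    - [0.25,0,2.5,78,0]
    - [0.25,0,2.5,78,0]
    - [0.25,0,2.5,78,0]

```text
t: 10.1
position: [484.5, 195.1, 353.6]
orientation: [0.642, 0.767, 0.001, 0.0]
ft_force: [0.3, -0.0, 0.5]
gripper_width: 0.251
grip_force: 0.0
```

servo_tool:
  series:
    - [0.25,0,1,0,0]
    - [0.25,0,2,0,0]
    - [0.25,0,3,0,0]
    - [0.25,0,4,0,0]
    - [0.25,0,4,0,0]

```text
t: 10.72
position: [487.5, 195.8, 352.2]
orientation: [0.642, 0.767, -0.001, -0.001]
ft_force: [-4.9, 0.3, 0.2]
gripper_width: 0.251
grip_force: 2.5
```

```bash
python3 -c "from h import *;lat()"
```

```text
t 10.72 lathe xy [  1.8 192.2] z 352.2 tool x [-0.176  0.984 -0.   ]
F lathe [-4.75  1.13  0.21] j [ 0.38  0.26 -0.12  1.19  0.    1.78]
```

servo_tool:
  series:
    - [0.25,0,0.6,0,0]
    - [0.25,0,1.2,0,0]
    - [0.25,0,1.8,0,0]
    - [0.25,0,2.4,0,0]
    - [0.25,0,2.4,0,0]

```text
t: 11.35
position: [489.6, 196.1, 352.1]
orientation: [0.642, 0.767, -0.001, -0.001]
ft_force: [-7.3, 0.4, -0.0]
gripper_width: 0.251
grip_force: 3.3
```

```bash
python3 -c "from h import *;lat()"
```

```text
t 11.35 lathe xy [  3.8 192.2] z 352.1 tool x [-0.176  0.984 -0.   ]
F lathe [-7.12  1.69 -0.05] j [ 0.38  0.27 -0.11  1.2   0.    1.77]
```

servo_tool:
  series:
    - [0.25,0,0.5,0,0]
    - [0.25,0,1,0,0]
    - [0.25,0,1,0,0]

```text
t: 11.72
position: [490.6, 196.3, 352.1]
orientation: [0.642, 0.767, -0.001, -0.001]
ft_force: [-6.4, 1.0, 0.4]
gripper_width: 0.249
grip_force: 3.3
```

Run:
```python
from h import *
lat()
c=r.camera('wrist')
q=r.outline_of('crank_handle',c);p=pts(c,q[0]['pixels']);d=p[:,:2]-[519.4,6.3];L=np.c_[d@[.985,.175],d@[-.175,.985],p[:,2]]
s=L[(abs(L[:,1]-207)<4)&(L[:,2]>190)&(L[:,2]<210)];print(np.round(np.percentile(s,[3,50,97],axis=0),1).tolist())
```

```text
t 11.72 lathe xy [  4.8 192.2] z 352.1 tool x [-0.176  0.984 -0.   ]
F lathe [-6.09  2.14  0.37] j [ 0.38  0.27 -0.11  1.2   0.    1.77]
[[-5.0, 203.2, 197.2], [0.8, 207.2, 201.5], [6.9, 210.8, 203.2]]
```

servo_tool:
  series:
    - [0.25,0,0.6,0,0]
    - [0.25,0,1.2,0,0]
    - [0.25,0,1.8,0,0]
    - [0.25,0,2.4,0,0]
    - [0.25,0,2.4,0,0]

```text
t: 12.45
position: [492.9, 196.7, 352.1]
orientation: [0.642, 0.767, -0.001, -0.001]
ft_force: [-6.5, 0.4, -0.9]
gripper_width: 0.252
grip_force: 3.3
```

servo_tool:
  series:
    - [0.25,0,0.6,0,0]
    - [0.25,0,1.2,0,0]
    - [0.25,0,1.8,0,0]
    - [0.25,0,2.4,0,0]
    - [0.25,0,2.4,0,0]

```text
t: 13.08
position: [495.3, 197.1, 352.1]
orientation: [0.642, 0.767, -0.001, -0.001]
ft_force: [-7.4, -0.6, -0.0]
gripper_width: 0.251
grip_force: 3.3
```

servo_tool:
  series:
    - [0.25,0,0.6,0,0]
    - [0.25,0,1.2,0,0]
    - [0.25,0,1.8,0,0]
    - [0.25,0,2.4,0,0]
    - [0.25,0,2.4,0,0]

```text
t: 13.7
position: [497.6, 197.6, 352.0]
orientation: [0.642, 0.767, -0.001, -0.001]
ft_force: [-5.4, 0.2, -0.5]
gripper_width: 0.25
grip_force: 3.3
```

servo_tool:
  series:
    - [0.25,0,0.6,0,0]
    - [0.25,0,1.2,0,0]
    - [0.25,0,1.8,0,0]
    - [0.25,0,2.4,0,0]
    - [0.25,0,2.4,0,0]

```text
t: 14.32
position: [500.0, 198.0, 352.0]
orientation: [0.642, 0.767, -0.001, -0.001]
ft_force: [-7.4, -0.1, -0.4]
gripper_width: 0.25
grip_force: 3.3
```

servo_tool:
  series:
    - [0.25,0,0.6,0,0]
    - [0.25,0,1.2,0,0]
    - [0.25,0,1.8,0,0]
    - [0.25,0,2.4,0,0]
    - [0.25,0,2.4,0,0]

```text
t: 14.95
position: [502.3, 198.4, 352.0]
orientation: [0.642, 0.767, -0.001, -0.001]
ft_force: [-6.3, -0.2, 0.1]
gripper_width: 0.251
grip_force: 3.4
```

servo_tool:
  series:
    - [0.25,0,0.6,0,0]
    - [0.25,0,1.2,0,0]
    - [0.25,0,1.8,0,0]
    - [0.25,0,2.4,0,0]
    - [0.25,0,2.4,0,0]

```text
t: 15.58
position: [504.7, 198.8, 352.0]
orientation: [0.642, 0.767, -0.001, -0.001]
ft_force: [-7.1, 0.3, -0.4]
gripper_width: 0.251
grip_force: 3.5
```

servo_tool:
  series:
    - [0.25,0,0.6,0,0]
    - [0.25,0,1.2,0,0]
    - [0.25,0,1.8,0,0]
    - [0.25,0,2.4,0,0]
    - [0.25,0,2.4,0,0]

```text
t: 16.2
position: [507.6, 199.4, 352.2]
orientation: [0.642, 0.767, -0.001, -0.001]
ft_force: [-2.5, 0.4, -0.2]
gripper_width: 0.254
grip_force: 1.2
```

The force fell from 7 to 2.5 N, so the teeth have likely dropped in. I go a touch further towards the middle of the play.

servo_tool:
  series:
    - [0.25,0,0.4,0,0]
    - [0.25,0,0.8,0,0]
    - [0.25,0,1.2,0,0]
    - [0.25,0,1.2,0,0]

```text
t: 16.7
position: [509.4, 199.6, 352.7]
orientation: [0.642, 0.767, 0.0, 0.0]
ft_force: [-2.6, -0.2, -0.2]
gripper_width: 0.251
grip_force: 1.3
```

servo_tool:
  series:
    - [0.3,0,-3,0,0]
    - [0.35,0,-3,-25,0]
    - [0.35,0,-3,-75,0]
    - [0,-30,-30,-80,0]
    - [0,-70,-60,-80,0]
    - [0,-105,-85,-80,0]
    - [0,-112,-90,-80,0]
    - [0,-112,-90,-55,0]
    - [0,-112,-90,-29,0]
    - [0,-112,-90,-29,0]

```text
t: 17.95
position: [440.3, 73.8, 380.6]
orientation: [0.642, 0.767, -0.001, -0.001]
ft_force: [-0.7, -0.2, 0.8]
gripper_width: 0.001
grip_force: 0.0
```

Run:
```python
from h import *
lat()
c=r.camera('side');o=r.outline_of('lever_knob',c)
for q in o[:1]:
        k=pts(c,q['pixels']);k=k[k[:,2]>212];d=np.median(k,0)-[519.4,6.3,0];print(q['confidence'],len(k),np.round([d[:2]@[.985,.175],d[:2]@[-.175,.985],d[2]],1))
```

```text
t 17.95 lathe xy [-66.1  80.3] z 380.6 tool x [-0.176  0.984 -0.   ]
F lathe [-0.73 -0.03  0.75] j [ 0.17  0.12 -0.23  1.23 -0.    1.56]
```

Now push: quickly to just short of the earlier place, then in small steps.

servo_tool:
  series:
    - [0,-6,0,0,0]
    - [0,-12,0,0,0]
    - [0,-18,0,0,0]
    - [0,-21,0,0,0]
    - [0,-22.5,0,0,0]
    - [0,-24,0,0,0]
    - [0,-24,0,0,0]

```text
t: 18.92
position: [444.6, 50.1, 381.7]
orientation: [0.642, 0.767, 0.0, -0.0]
ft_force: [-0.4, 4.5, 1.4]
gripper_width: -0.001
grip_force: 2.2
```

servo_tool:
  series:
    - [0,-0.5,0,0,0]
    - [0,-1,0,0,0]
    - [0,-1,0,0,0]

```text
t: 19.3
position: [444.7, 49.0, 381.7]
orientation: [0.642, 0.767, -0.0, -0.0]
ft_force: [-0.8, 4.7, 0.6]
gripper_width: 0.005
grip_force: 2.3
```

servo_tool:
  series:
    - [0,-0.7,0,0,0]
    - [0,-1.4,0,0,0]
    - [0,-2,0,0,0]
    - [0,-2,0,0,0]

```text
t: 19.8
position: [445.1, 46.9, 381.6]
orientation: [0.642, 0.767, -0.0, 0.0]
ft_force: [0.5, 4.6, 0.0]
gripper_width: -0.0
grip_force: 2.1
```

servo_tool:
  series:
    - [0,-0.8,0,0,0]
    - [0,-1.6,0,0,0]
    - [0,-2.4,0,0,0]
    - [0,-3,0,0,0]
    - [0,-3,0,0,0]

```text
t: 20.42
position: [445.6, 44.0, 381.5]
orientation: [0.642, 0.767, -0.0, -0.0]
ft_force: [0.9, 5.0, -3.8]
gripper_width: 0.003
grip_force: 2.4
```

servo_tool:
  series:
    - [0,-1,0,0,0]
    - [0,-2,0,0,0]
    - [0,-3,0,0,0]
    - [0,-4,0,0,0]
    - [0,-4,0,0,0]

```text
t: 21.05
position: [446.1, 40.1, 381.4]
orientation: [0.642, 0.767, -0.0, -0.0]
ft_force: [-0.6, 5.7, -3.2]
gripper_width: 0.001
grip_force: 2.4
```

servo_tool:
  series:
    - [0,-1,0,0,0]
    - [0,-2,0,0,0]
    - [0,-2,0,0,0]

```text
t: 21.42
position: [446.3, 38.8, 381.4]
orientation: [0.642, 0.767, 0.001, -0.001]
ft_force: [-1.5, 12.5, -4.9]
gripper_width: -0.001
grip_force: 6.2
```

The lever comes up against something at 12.5 N. I back off and measure the lever.

servo_tool:
  series:
    - [0,8,0,0,0]
    - [0,20,0,-30,0]
    - [0.3,50,30,-80,0]
    - [0.6,50,60,-110,0]
    - [1,40,80,-120,0]
    - [1,40,80,-120,0]
    - [1,40,80,-120,0]

```text
t: 22.3
position: [517.9, 91.4, 501.2]
orientation: [0.642, 0.767, -0.001, -0.0]
ft_force: [0.6, 0.3, -0.1]
gripper_width: 0.997
grip_force: 0.0
```

Run:
```python
from h import *
from scipy.optimize import least_squares
lat()
for n in ('wrist','side'):
    c=r.camera(n);o=r.outline_of('lever_knob',c)
    if n=='wrist': cv2.imwrite('pics/w5.png',c['frame'][:,:,::-1])
    for q in o[:2]:
        k=pts(c,q['pixels']);k=k[(k[:,2]>208)&(k[:,2]<240)]
        if len(k)<10: print(n,q['box'],len(k));continue
        s=least_squares(lambda v:np.linalg.norm(k-v,axis=1)-13,k.mean(0)-[0,0,8],loss='soft_l1')
        d=s.x-[519.4,6.3,0];y=d[:2]@[-.175,.985];print(n,q['confidence'],len(k),np.round([d[:2]@[.985,.175],y,d[2]],1),'lever',.35+np.arcsin((43.3-y)/78),np.abs(s.fun).mean())
```

```text
t 22.3 lathe xy [13.4 84.1] z 501.2 tool x [-0.175  0.985 -0.001]
F lathe [ 0.69  0.21 -0.1 ] j [ 0.17  0.23  0.22  1.56 -0.    1.57]
wrist 0.82 507 [-65.4  21.8 217.4] lever 0.6295052167275247 0.42699785906324433
side 0.68 49 [-65.5  24.4 220.7] lever 0.5944576017400033 1.4819559403475213
side [326.5, 305.7, 8.7, 14.0] 0
```

View pics/w5.png

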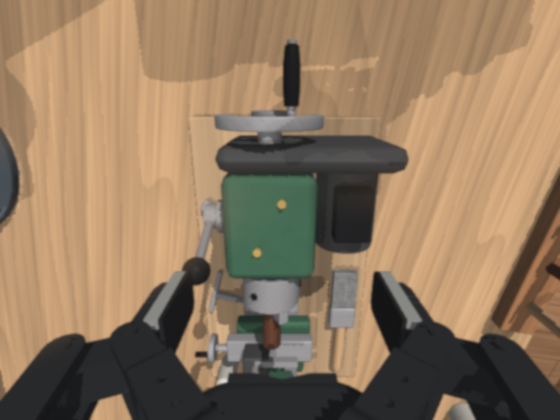

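The lever clearly leans towards the chuck (boss at (211,213), knob at (195,270)), but 0.63 against 0.70 leaves doubt. I get the lever angle from its shaft.

```bash
cat >> h.py <<'E'
from scipy.optimize import least_squares
def lever():
    c=r.camera('wrist');f=c['frame'].astype(int)
    p=pts(c,np.ones(f.shape[:2],bool));g=f[c['range_z']>0]
    d=p[:,:2]-[519.4,6.3];L=np.c_[d@[.985,.175],d@[-.175,.985],p[:,2]]
    h=L[(g[:,1]>g[:,0]+20)&(abs(L[:,2]-191)<4)&(abs(L[:,0])<55)&(L[:,1]>-15)&(L[:,1]<115)]
    print('head lo/hi',np.percentile(h,[1,99],axis=0).round(1).tolist())
    m=(L[:,0]<-52)&(L[:,0]>-85)&(L[:,1]>0)&(L[:,1]<85);S=L[m&(L[:,2]>125)]
    k=S[S[:,2]>211];v=least_squares(lambda q:np.linalg.norm(k-q,axis=1)-13,[-66,k[:,1].mean(),218],loss='soft_l1').x;print('knob',len(k),v.round(1))
    for z in range(135,215,8):
        s=S[abs(S[:,2]-z)<4]
        if len(s): print(z,len(s),np.percentile(s[:,:2],[3,50,97],axis=0).round(1).tolist())
E
python3 -c "
from h import *
lever()"
```

```text
head lo/hi [[-39.8, -0.4, 187.7], [43.2, 100.7, 192.7]]
knob 974 [-60.9  31.8 240.7]
143 26 [[-69.8, 61.7], [-62.2, 62.3], [-53.5, 67.6]]
151 105 [[-70.0, 36.9], [-61.9, 60.3], [-52.8, 66.8]]
159 260 [[-70.0, 37.9], [-59.7, 51.2], [-52.4, 62.3]]
167 62 [[-68.4, 40.6], [-62.9, 44.3], [-53.3, 51.1]]
175 52 [[-68.5, 37.3], [-64.0, 41.2], [-60.9, 43.4]]
183 56 [[-68.6, 34.1], [-63.9, 38.2], [-60.8, 40.5]]
191 60 [[-68.7, 31.6], [-63.5, 35.3], [-60.9, 37.5]]
199 63 [[-68.9, 29.1], [-64.1, 32.4], [-60.7, 35.1]]
207 21 [[-67.7, 28.4], [-64.0, 30.8], [-60.9, 31.8]]
```

servo_tool:
  series:
    - [0,0,-40,0,0]
    - [0,-20,-79.5,0,0]
    - [0,-20,-79.5,0,0]
    - [0,-20,-79.5,60,0]
    - [0,-20,-79.5,110,0]
    - [0,-20,-79.5,120,0]
    - [0,-20,-79.5,120,0]
    - [0,-26,-79.5,120,0]
    - [0,-32,-79.5,120,0]
    - [0,-36,-79.5,120,0]
    - [0,-36,-79.5,120,0]

```text
t: 23.92
position: [446.6, 41.8, 382.0]
orientation: [0.642, 0.766, 0.0, 0.0]
ft_force: [-0.7, -0.4, 0.6]
gripper_width: 0.001
grip_force: 0.0
```

servo_tool:
  series:
    - [0,-1,0,0,0]
    - [0,-2,0,0,0]
    - [0,-2.5,0,0,0]
    - [0,-2.5,0,0,0]

```text
t: 24.42
position: [446.9, 39.8, 381.7]
orientation: [0.642, 0.767, 0.0, -0.0]
ft_force: [0.3, 1.6, -0.0]
gripper_width: 0.003
grip_force: 0.8
```

```bash
python3 -c "from h import *;lat()"
```

```text
t 24.43 lathe xy [-65.6  45.7] z 381.7 tool x [-0.176  0.984  0.   ]
F lathe [ 0.54  1.57 -0.04] j [ 0.09  0.12 -0.23  1.23  0.    1.48]
```

servo_tool:
  series:
    - [0,-0.5,0,0,0]
    - [0,-1,0,0,0]
    - [0,-1,0,0,0]

```text
t: 24.8
position: [447.0, 39.3, 381.7]
orientation: [0.642, 0.767, 0.001, -0.001]
ft_force: [-1.9, 6.6, 0.5]
gripper_width: -0.001
grip_force: 3.7
```

```bash
python3 -c "from h import *;lat()"
```

```text
t 24.8 lathe xy [-65.6  45.1] z 381.7 tool x [-0.176  0.984  0.002]
F lathe [-0.72  6.81  0.52] j [ 0.09  0.12 -0.23  1.23  0.    1.48]
```

The stop falls exactly where the felt meeting point (finger at y≈70), the solid point (≈57) and the 0.70 stop (≈45) should be, and the shaft slope also gives about 0.70. I let go and hand in.

servo_tool:
  series:
    - [0,8,0,0,0]
    - [0,20,0,-30,0]
    - [0,20,0,-90,0]
    - [0,20,0,-140,0]
    - [0,20,0,-140,0]
    - [0,20,0,-140,0]
    - [0,20,0,-140,0]

```text
t: 25.68
position: [443.4, 58.4, 520.6]
orientation: [0.642, 0.767, -0.001, -0.001]
ft_force: [-0.4, -0.3, -0.7]
gripper_width: -0.001
grip_force: 0.0
```

```bash
python3 -c "
from h import *
lat();print(r.hand_in())"
```

```text
t 25.68 lathe xy [-65.7  64.7] z 520.6 tool x [-0.176  0.984 -0.   ]
F lathe [-0.41 -0.27 -0.71] j [ 0.13  0.09  0.1   1.58 -0.    1.53]
the job is handed in; nothing more can be done
None
```

I handed the job in at 25.7 s with the lathe, by feel, in back gear: lever against its stop at about 0.70 rad, lever and handle let go, and estimated tooth force well below 40 N; no verdict came back.

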